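# Tip the wheel nuts from the leaning cup into the round tin

### The job

Draw the square metal cup out of its leaning pocket on the bench, tip all eight wheel nuts from it into the round metal tin (not the square tub), and slide the empty cup back into its pocket, pushed fully home. Leave the tin standing upright and do not disturb the tub, bottle, wrench or screwdriver.

Things in the scene. Friction and masses are not known exactly. Their poses are not given: they have to be found in the camera images.
- pocket: Square dark steel sleeve fixed on a foot (150 x 90 x 10 mm), leaning 50 degrees from vertical. 67 mm square outside, 59 mm inside, 45 mm long, closed at the lower end by a 4 mm floor. Origin: centre of its outer underside, 45 mm above the bench. z: along the sleeve, out of its mouth, 40 degrees above horizontal; y: level, across; x: across, downwards. Cup home: its origin 4 mm up z.
- cup: Open square aluminium cup, 56 x 56 mm outside, 110 mm long, walls and floor 3 mm, about 0.13 kg, the nuts in its lower half. Origin: centre of its outer underside; z: along it to the mouth. It starts leaning in the pocket with the pocket's axes, with 3 mm play across; its upper 69 mm stand out, where its upright side walls (+y, -y) can be gripped by a tool tilted square to the cup.
- cup_mouth (a point): Centre of the cup's open mouth, 110 mm along z from the cup's origin; axes as the cup's.
- tin: Round open steel tin, 100 mm across at the rim, 94 mm inside, 60 mm tall, floor 5 mm thick, about 0.3 kg, standing loose on the bench. Origin: centre of its underside; z up.
- tub: Square open white plastic tub 95 x 95 mm, 55 mm tall, loose; not to be used or moved. Origin: centre of its underside.
- bottle: White plastic bottle with a cap, 60 mm across, 140 mm tall, loose; to be left alone. Origin: centre of its underside.
- wrench: Steel wrench 150 mm long lying on the bench along its x axis; to be left alone. Origin: middle of its underside.
- driver: Screwdriver 190 mm long lying on the bench along its x axis; to be left alone. Origin: middle of its underside.
- nut0: Steel wheel nut: hexagon 17 mm across flats and 12 mm tall with a dome on top, 20 mm tall in all, 22 g. Origin: on its axis, at half its height; z towards the dome.
- nut1: Steel wheel nut: hexagon 17 mm across flats and 12 mm tall with a dome on top, 20 mm tall in all, 22 g. Origin: on its axis, at half its height; z towards the dome.
- nut2: Steel wheel nut: hexagon 17 mm across flats and 12 mm tall with a dome on top, 20 mm tall in all, 22 g. Origin: on its axis, at half its height; z towards the dome.
- nut3: Steel wheel nut: hexagon 17 mm across flats and 12 mm tall with a dome on top, 20 mm tall in all, 22 g. Origin: on its axis, at half its height; z towards the dome.
- nut4: Steel wheel nut: hexagon 17 mm across flats and 12 mm tall with a dome on top, 20 mm tall in all, 22 g. Origin: on its axis, at half its height; z towards the dome.
- nut5: Steel wheel nut: hexagon 17 mm across flats and 12 mm tall with a dome on top, 20 mm tall in all, 22 g. Origin: on its axis, at half its height; z towards the dome.
- nut6: Steel wheel nut: hexagon 17 mm across flats and 12 mm tall with a dome on top, 20 mm tall in all, 22 g. Origin: on its axis, at half its height; z towards the dome.
- nut7: Steel wheel nut: hexagon 17 mm across flats and 12 mm tall with a dome on top, 20 mm tall in all, 22 g. Origin: on its axis, at half its height; z towards the dome.
There are look-alikes about, which are no part of the job. What is shaped like the cup but blue or green is not meant.

How it is judged:
By the outcome, as a careful person would: the job done as asked, in the order asked, and still so for the second after the job is handed in, with the robot touching nothing.
It also fails if it takes over 58 s, if anything falls off the work surface, if the arm or the gripper's body presses on something with over 40 N, if the wrist force passes 120 N, or if a joint passes its speed limit or range.

### The arm

A 6-joint arm with a two-finger parallel gripper is mounted at the origin on the work surface. World frame = base frame: x ahead of the robot, y to its left, z up, the work surface at z = 0. Lengths are in m, angles in rad, forces in N, time in s.
With the tool pointing down it reaches from about 0.375 to 0.9 m from the base axis. Payload 3.1 kg.
Tool frame: the origin (TCP) lies midway between the tips of the shut fingers; the grasp point (between the pads) lies 19 mm behind it (manip.pinch_z is the distance from the TCP to the grasp point, in m); z points along the fingers, y is the line along which they close (so a half turn about z gives the same grasp; the last joint's range is limited). The gripper opens to 85 mm and grips with 20 to 120 N. Pads are 22 mm wide; open, the fingers measure 114 mm over their backs; the gripper's body (76 mm by 85 mm) begins 54 mm behind the grasp point. The pads swing forward as they close: fully open they stand 13 mm farther back than shut.
Start: joints at [-1.282, 0.527, 1.433, -0, 1.181, -0.178], TCP at [0.282, -0.558, 0.231] pointing down, gripper open.
Joint ranges: [-3.08, 3.08], [-0.75, 2.2], [0.22, 2.44], [-1.43, 4.57], [0, 2.65], [-2.85, 2.85]. Speed limits (rad/s): [2.79, 2.79, 3.14, 3.14, 3.14, 3.14].

### API

Orientations are given as a unit quaternion [x, y, z, w].
In Python, from station import manip, viewer, ticket gives the robot as it stands.
- The arm moves only by the shell command python3 -m creep 'ROWS' [FORCE]. ROWS is JSON, a list of rows, each an object with "slide": the shift along the tool's x, y, z in cm, a list of three; "angular": the turn, a rotation vector about the tool's x, y, z in rad, a list of three; "claw": the opening, from -1 (shut) to 1 (fully open). A call has 1 to 10 rows; each row shifts and turns the commanded pose from where the row before left it, along the tool's axes as they then stand; what a row does not reach is not made up. A row lasts 1/12 s, in which the tool goes at most 41.7 mm and 7.16 degrees, less where a joint would pass 70% of its speed; a pose out of reach is approached as far as the arm can. A call with a gripper value outside its range is refused whole. The fingers move at their own pace and stop on an object; FORCE is the grip in N (left out, the last holds). Time passes only in rows, so rows that do not move let the fingers close. It gives the time, the measured TCP pose, the force, the opening and the grip force at its end, in the units of the state.
- manip.sense(): the state, without advancing time (a new reading comes with each control period).
- viewer.snapshot(name): name is "side" or "top"; returns the picture (480x640x3 uint8, blue, green, red); there is no depth.
- viewer.calibration(name): a dict with "fov_y" (degrees; the focal length in pixels is half the picture's height over the tangent of half this angle, whatever the lens; pixels are square), "cx", "cy" (the principal point, pixels), "T" (4x4, takes a point from camera to world coordinates). Camera axes: x right, y up, looking along -z (the intrinsics and any distortion apply to the point x, -y, -z); pixel columns grow to the right and rows downward; lengths in m; the calibration is good to about 2 mm. A picture is of the moment at which its call begins. calibration takes no time and is no camera call.
- ticket.sign_off(): hands the job in; it is judged then, once.
The state is a dict: "t": time; "q": joint angles; "qd": joint speeds; "tau": joint torques, N m; "tcp_pos": TCP position; "tool_rot": TCP orientation; "force": force on the tool from outside, world axes, zero at the start; "ft_torque": the same for the moment, N m; "finger_gap": opening from 0.0 (shut) to 1.0 (fully open); "gripper_force": force on a finger pad.
Only numpy, scipy, OpenCV 4.12 (cv2) and the standard library are available. Lean on these libraries where they do the work, as an engineer would, in place of code of your own. Each camera call takes 0.05 s, during which the arm holds its last target. There are 200 camera calls.

## Working session

There is one attempt and no reset: what is moved stays moved. The work goes in short steps, Python scripts to look and compute and a shell command to move; the robot and the scene stay as the last step left them, time stands still between calls to the robot, and variables do not carry over. Pictures are saved under pics/ and viewed, at most 10 in all, crops included, and the job is handed in when it is done.

```bash
ls; mkdir -p pics; python3 - <<'E'
from station import manip, viewer
import cv2,numpy as np
for n in("side","top"):
    cv2.imwrite(f"pics/{n}0.png",viewer.snapshot(n)); c=viewer.calibration(n); print(n,{k:(np.round(v,4).tolist() if k=="T" else v) for k,v in c.items()})
print(manip.sense(), manip.pinch_z)
E
```

```text
pics
side {'fov_y': 57.598997308845874, 'cx': 317.0671604645694, 'cy': 248.09640064156474, 'T': [[-0.9882, -0.1001, 0.1164, 0.6632], [0.1533, -0.6024, 0.7834, 0.7906], [-0.0083, 0.7919, 0.6106, 0.7111], [0.0, 0.0, 0.0, 1.0]]}
top {'fov_y': 42.431456172790945, 'cx': 321.5460954812127, 'cy': 227.56255987131416, 'T': [[-0.0202, 0.9859, -0.1663, 0.3378], [-0.9998, -0.0208, -0.0015, -0.0078], [-0.0049, 0.1662, 0.9861, 1.45], [0.0, 0.0, 0.0, 1.0]]}
{'t': 0.1, 'q': array([-1.28150209e+00,  5.28382649e-01,  1.43378395e+00,  2.95699561e-05,
        1.18140336e+00, -1.78509863e-01]), 'qd': array([ 9.12633615e-04, -3.15693414e-03, -1.89916976e-03, -1.14302026e-03,
       -1.37250623e-04,  4.08854129e-05]), 'tau': array([ 8.91883064e-04, -4.43304634e+01, -1.78587627e+01, -2.12573646e-04,
        3.89773078e-03, -1.08532959e-06]), 'tcp_pos': array([ 0.28166998, -0.5572052 ,  0.23042256]), 'tool_rot': array([ 9.72770234e-01,  2.31769485e-01, -4.10838498e-05, -9.87890816e-04]), 'force': array([-0.33433473,  0.19248861, -0.79720182]), 'ft_torque': array([ 0.00703455, -0.00103357, -0.02581313]), 'gripper_force': 0.0, 'finger_gap': 1.0001742769050683} 0.0187
```

View pics/side0.png

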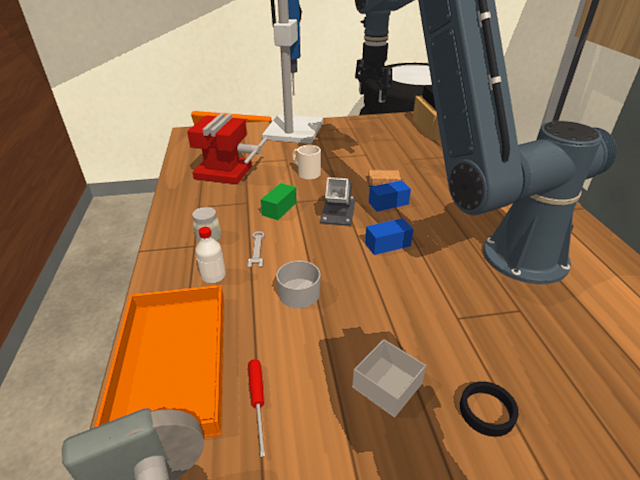

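View pics/top0.png

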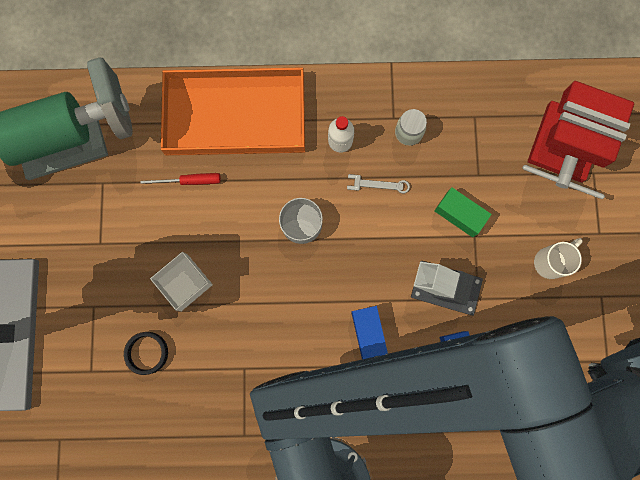

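The side view shows the tin at (298,283), the tub at (390,377) and the cup in its pocket at (338,195). In the top view, the tin is at (300,220), the cup's mouth is at about (433,277) and the foot is at (450,290). The cup leans towards image left (+y). I'll zoom in on both.

```bash
python3 - <<'E'
import cv2,numpy as np
s=cv2.imread("pics/side0.png")[170:230,310:370];t=cv2.imread("pics/top0.png")[250:325,400:490]
a=cv2.resize(s,(600,600),interpolation=cv2.INTER_CUBIC)
b=cv2.resize(t,(720,600),interpolation=cv2.INTER_CUBIC)
cv2.imwrite("pics/c1.png",a);cv2.imwrite("pics/c2.png",b)
E
```

```text
(no output)
```

View pics/c1.png

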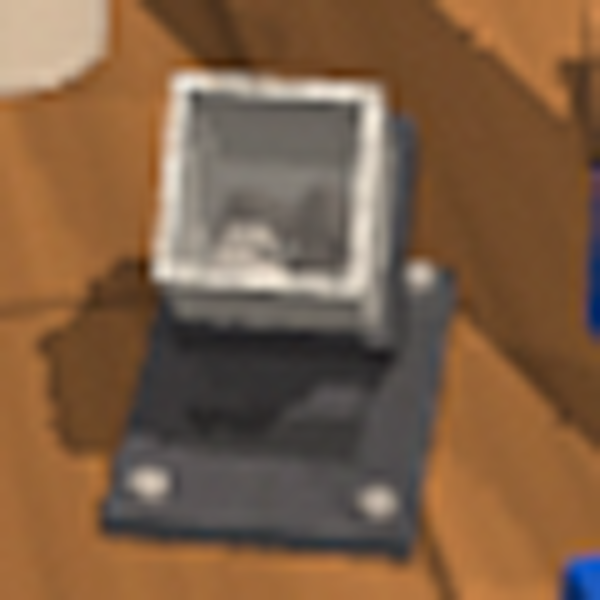

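View pics/c2.png

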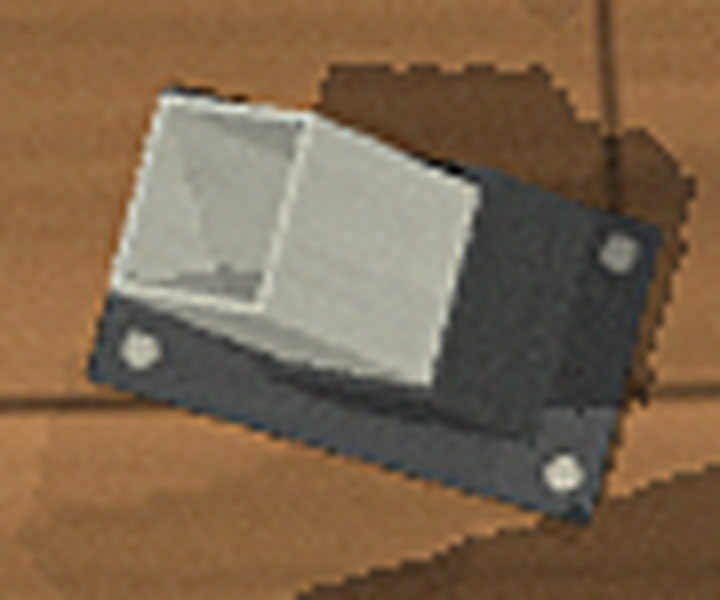

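The crops show the cup's mouth corners clearly in both views, so I'll triangulate those. I'll find the tin by mask in both views.

```bash
cat > h.py <<'E'
import cv2,numpy as np
from station import manip,viewer
from scipy.spatial.transform import Rotation as R
C={n:viewer.calibration(n) for n in("side","top")}
def ray(n,p):
    c=C[n];T=np.array(c["T"]);f=240/np.tan(np.radians(c["fov_y"])/2)
    d=T[:3,:3]@np.array([(p[0]-c["cx"])/f,-(p[1]-c["cy"])/f,-1]);return T[:3,3],d/np.linalg.norm(d)
def onz(n,p,z):
    o,d=ray(n,p);return o+d*(z-o[2])/d[2]
def tri(ps,pt):
    A=[];b=[]
    for n,p in(("side",ps),("top",pt)):
        o,d=ray(n,p);M=np.eye(3)-np.outer(d,d);A.append(M);b.append(M@o)
    x=np.linalg.lstsq(np.vstack(A),np.hstack(b),rcond=None)[0]
    return x,max(np.linalg.norm(A[i]@x-b[i]) for i in(0,1))
def proj(n,X):
    c=C[n];T=np.array(c["T"]);f=240/np.tan(np.radians(c["fov_y"])/2);v=T[:3,:3].T@(np.array(X)-T[:3,3])
    return np.array([c["cx"]-f*v[0]/v[2],c["cy"]+f*v[1]/v[2]])
E
python3 - <<'E'
from h import *
np.set_printoptions(precision=4,suppress=True)
S=lambda x,y:(x/10+310-.5,y/10+170-.5); Tt=lambda x,y:(x/8+400-.5,y/8+250-.5)
# lower+x, lower-x, upper+x, upper-x
s=[S(155,280),S(375,293),S(175,78),S(383,80)]; t=[Tt(112+51,95),Tt(112,288),Tt(318,115),Tt(262,308)]
P=[]
for a,b in zip(s,t):
    x,e=tri(a,b);P.append(x);print(x,e)
P=np.array(P);print("mouth",P.mean(0))
print("level dirs",P[0]-P[1],P[2]-P[3],"down dirs",P[0]-P[2],P[1]-P[3])
F=[onz("top",Tt(*p),.01) for p in((90,378),(590,522),(660,235),(140,350),(565,472),(620,255))]
for f in F:print("foot",f)
h=F[0]-F[1];print("h",h,np.linalg.norm(h),np.degrees(np.arctan2(h[1],h[0])));h=F[2]-F[1];print(np.linalg.norm(h),np.degrees(np.arctan2(h[1],h[0])))
print("bolts",np.linalg.norm(F[3]-F[4]),np.linalg.norm(F[4]-F[5]))
E=[]
for n,(u,v,w,hh) in dict(side=(265,250,70,65),top=(270,190,62,60)).items():
    im=cv2.imread(f"pics/{n}0.png")[v:v+hh,u:u+w];m=(cv2.cvtColor(im,cv2.COLOR_BGR2HSV)[...,1]<60).astype(np.uint8)
    cs,_=cv2.findContours(m,0,1);c=max(cs,key=cv2.contourArea);hu=cv2.convexHull(c)+[u,v];print(n,cv2.fitEllipse(hu),cv2.boundingRect(hu))
E
```

```text
[ 0.488  -0.2213  0.0931] 0.0015427391845325013
[ 0.4329 -0.204   0.0942] 0.0008356305643820662
[ 0.477  -0.2556  0.1357] 0.001354550919647524
[ 0.4244 -0.2369  0.1405] 7.287276799647973e-05
mouth [ 0.4556 -0.2294  0.1159]
level dirs [ 0.0551 -0.0173 -0.0011] [ 0.0525 -0.0187 -0.0048] down dirs [ 0.0111  0.0343 -0.0425] [ 0.0085  0.0329 -0.0463]
foot [ 0.4138 -0.2089  0.01  ]
foot [ 0.3696 -0.351   0.01  ]
foot [ 0.4517 -0.3764  0.01  ]
foot [ 0.4216 -0.2238  0.01  ]
foot [ 0.384  -0.3447  0.01  ]
foot [ 0.4462 -0.3644  0.01  ]
h [0.0442 0.1421 0.    ] 0.1487936826818142 72.71431259878813
0.08600256798536193 -17.156858308932232
bolts 0.1266059553713214 0.06523908078109308
side ((298.5301208496094, 283.64739990234375), (46.791507720947266, 47.78497314453125), 1.4764971733093262) (276, 261, 44, 47)
top ((300.7478942871094, 220.22071838378906), (43.2691764831543, 45.79892349243164), 163.89111328125) (279, 198, 43, 46)
```

```bash
cat >> h.py <<'E'
a=np.radians(72.8);H=np.array([np.cos(a),np.sin(a),0]);U=np.array([0,0,1.]);c4,s4=np.cos(np.radians(40)),np.sin(np.radians(40))
cz=c4*H+s4*U;cx=s4*H-c4*U;cy=np.cross(cz,cx);M=np.array([.4556,-.2294,.117])
def delta(Rt,pt):
    s=manip.sense();R0=R.from_quat(s["tool_rot"]);print("turn",(R0.inv()*Rt).as_rotvec().round(4),"slide cm",(R0.inv().apply(pt-s["tcp_pos"])*100).round(2),"(in target axes",(Rt.inv().apply(pt-s["tcp_pos"])*100).round(2),") q",s["q"].round(3),"t",s["t"].round(2),"F",s["force"].round(1),"gap",s["finger_gap"].round(3))
def model(q):
    return R.from_euler("ZYZYZ",[q[0],q[1]+q[2],q[3],q[4],q[5]])
E
python3 - <<'E'
from h import *
s=manip.sense();print(model(s["q"]).as_quat().round(3),s["tool_rot"].round(3))
y=-cy; Rt=R.from_matrix(np.c_[np.cross(y,cx),y,cx]);g=M-.03*cz+.0187*cx
delta(Rt,g-.12*cx)
y=cy; Rt=R.from_matrix(np.c_[np.cross(y,cx),y,cx]);delta(Rt,g-.12*cx)
for b in ((300.2,220.7),):print("tin rim",onz("top",(300.7,220.2),.06),onz("top",(300.7,220.2),.05))
print(onz("side",(298,276),.06))
E
```

```text
Traceback (most recent call last):
  File "h.py", line 24, in model
    return R.from_euler("ZYZYZ",[q[0],q[1]+q[2],q[3],q[4],q[5]])
           ~~~~~~~~~~~~^^^^^^^^^^^^^^^^^^^^^^^^^^^^^^^^^^^^^^^^^
  File "scipy/spatial/transform/_rotation.pyx", line 1413, in scipy.spatial.transform._rotation.Rotation.from_euler
ValueError: Expected axis specification to be a non-empty string of upto 3 characters, got ZYZYZ
```

```bash
sed -i 's/    return R.from_euler.*/    return R.from_euler("ZYZ",[q[0],q[1]+q[2],q[3]])*R.from_euler("YZ",[q[4],q[5]])/' h.py
python3 - <<'E'
from h import *
s=manip.sense();print(model(s["q"]).as_matrix().round(3),R.from_quat(s["tool_rot"]).as_matrix().round(3))
y=-cy; Rt=R.from_matrix(np.c_[np.cross(y,cx),y,cx]);g=M-.03*cz+.0187*cx
delta(Rt,g-.12*cx)
y=cy; Rt=R.from_matrix(np.c_[np.cross(y,cx),y,cx]);delta(Rt,g-.12*cx)
print("tin rim",onz("top",(300.7,220.2),.06))
E
```

```text
[[-0.451  0.893 -0.001]
 [ 0.893  0.451  0.002]
 [ 0.002  0.    -1.   ]] [[ 0.893  0.451 -0.001]
 [ 0.451 -0.893  0.002]
 [ 0.    -0.002 -1.   ]]Traceback (most recent call last):
  File "<stdin>", line 4, in <module>
  File "h.py", line 22, in delta
    s=manip.sense();R0=R.from_quat(s["tool_rot"]);print("turn",(R0.inv()*Rt).as_rotvec().round(4),"slide cm",(R0.inv().apply(pt-s["tcp_pos"])*100).round(2),"(in target axes",(Rt.inv().apply(pt-s["tcp_pos"])*100).round(2),") q",s["q"].round(3),"t",s["t"].round(2),"F",s["force"].round(1),"gap",s["finger_gap"].round(3))
                                                                                                                                                                                                                                                       ^^^^^^^^^^^^
AttributeError: 'float' object has no attribute 'round'
```

```bash
sed -i 's/s\["t"\].round(2)/round(s["t"],2)/;s/s\["finger_gap"\].round(3)/round(float(s["finger_gap"]),3)/;s/q\[4\],q\[5\]\]/q[4],q[5]+np.pi\/2]/' h.py
python3 - <<'E'
from h import *
g=M-.03*cz+.0187*cx
for y in(-cy,cy):
    Rt=R.from_matrix(np.c_[np.cross(y,cx),y,cx]);delta(Rt,g-.12*cx)
print("tin rim",onz("top",(300.7,220.2),.06))
E
```

```text
turn [ 0.2783  0.6585 -0.7698] slide cm [ 24.18 -15.07   5.55] (in target axes [17.64  6.92 21.99] ) q [-1.282  0.528  1.434  0.     1.181 -0.179] t 0.1 F [-0.3  0.2 -0.8] gap 1.0
turn [ 0.8074 -0.3413  2.2225] slide cm [ 24.18 -15.07   5.55] (in target axes [-17.64  -6.92  21.99] ) q [-1.282  0.528  1.434  0.     1.181 -0.179] t 0.1 F [-0.3  0.2 -0.8] gap 1.0
tin rim [0.59028098 0.04159815 0.06      ]
```

```bash
python3 -m creep '[{"slide":[2.4,-1.5,0.3],"angular":[0,0,0],"claw":1},{"slide":[2.4,-1.5,0.3],"angular":[0,0,0],"claw":1},{"slide":[2.4,-1.5,0.3],"angular":[0,0,0],"claw":1},{"slide":[2.4,-1.5,0.3],"angular":[0,0,0],"claw":1},{"slide":[2.4,-1.5,0.3],"angular":[0,0,0],"claw":1},{"slide":[2.4,-1.5,0.3],"angular":[0,0,0],"claw":1},{"slide":[2.4,-1.5,0.3],"angular":[0,0,0],"claw":1},{"slide":[2.4,-1.5,0.3],"angular":[0,0,0],"claw":1},{"slide":[2.4,-1.5,0.3],"angular":[0,0,0],"claw":1},{"slide":[2.4,-1.5,0.3],"angular":[0,0,0],"claw":1}]'
python3 -m creep '[{"slide":[0,0,0],"angular":[0.028,0.066,-0.077],"claw":1},{"slide":[0,0,0],"angular":[0.028,0.066,-0.077],"claw":1},{"slide":[0,0,0],"angular":[0.028,0.066,-0.077],"claw":1},{"slide":[0,0,0],"angular":[0.028,0.066,-0.077],"claw":1},{"slide":[0,0,0],"angular":[0.028,0.066,-0.077],"claw":1},{"slide":[0,0,0],"angular":[0.028,0.066,-0.077],"claw":1},{"slide":[0,0,0],"angular":[0.028,0.066,-0.077],"claw":1},{"slide":[0,0,0],"angular":[0.028,0.066,-0.077],"claw":1},{"slide":[0,0,0],"angular":[0.028,0.066,-0.077],"claw":1},{"slide":[0,0,0],"angular":[0.028,0.066,-0.077],"claw":1}]'
python3 - <<'E'
from h import *
g=M-.03*cz+.0187*cx;y=-cy
Rt=R.from_matrix(np.c_[np.cross(y,cx),y,cx]);delta(Rt,g-.12*cx)
s=manip.sense();print(model(s["q"]).as_matrix().round(3),R.from_quat(s["tool_rot"]).as_matrix().round(3))
E
```

```text
t: 0.93
tcp_pos: [0.4287, -0.3142, 0.2009]
tool_rot: [0.973, 0.232, -0.0, -0.0]
force: [-0.3, -0.4, -0.3]
finger_gap: 1.001
gripper_force: 0.0
t: 1.77
tcp_pos: [0.428, -0.316, 0.2012]
tool_rot: [0.755, 0.559, 0.277, -0.204]
force: [0.4, 0.9, 0.9]
finger_gap: 1.0
gripper_force: 0.0
turn [-0.0009 -0.0036  0.0039] slide cm [-1.46  0.07  2.15] (in target axes [-1.45  0.08  2.16] ) q [-1.11   0.646  1.527  0.461  1.524 -0.969] t 1.77 F [0.4 0.9 0.9] gap 1.0
[[ 0.222  0.956  0.19 ]
 [ 0.731 -0.292  0.617]
 [ 0.646  0.002 -0.764]] [[ 0.222  0.956  0.19 ]
 [ 0.731 -0.292  0.617]
 [ 0.646  0.002 -0.764]]
```

```bash
python3 -m creep '[{"slide":[-0.29,0.02,1.4],"angular":[0,0,0],"claw":1},{"slide":[-0.29,0.02,1.4],"angular":[0,0,0],"claw":1},{"slide":[-0.29,0.02,1.4],"angular":[0,0,0],"claw":1},{"slide":[-0.29,0.02,1.4],"angular":[0,0,0],"claw":1},{"slide":[-0.29,0,1.4],"angular":[0,0,0],"claw":1},{"slide":[0,0,1.4],"angular":[0,0,0],"claw":1},{"slide":[0,0,1.4],"angular":[0,0,0],"claw":1},{"slide":[0,0,1.4],"angular":[0,0,0],"claw":1},{"slide":[0,0,1.4],"angular":[0,0,0],"claw":1},{"slide":[0,0,1.4],"angular":[0,0,0],"claw":1}]'
python3 -m creep '[{"slide":[0,0,0.5],"angular":[0,0,0],"claw":1},{"slide":[0,0,0],"angular":[0,0,0],"claw":1}]'
python3 - <<'E'
from h import *
g=M-.03*cz+.0187*cx;y=-cy
Rt=R.from_matrix(np.c_[np.cross(y,cx),y,cx]);delta(Rt,g)
s=viewer.snapshot("side")[150:240,290:390];t=viewer.snapshot("top")[230:330,395:495]
cv2.imwrite("pics/pre.png",np.hstack([cv2.resize(s,(400,400),interpolation=2),cv2.resize(t,(400,400),interpolation=2)]))
E
```

```text
t: 2.6
tcp_pos: [0.4525, -0.2402, 0.0839]
tool_rot: [0.756, 0.558, 0.275, -0.203]
force: [0.4, 0.1, 0.5]
finger_gap: 0.997
gripper_force: 0.0
t: 2.77
tcp_pos: [0.453, -0.2361, 0.0801]
tool_rot: [0.756, 0.558, 0.275, -0.205]
force: [-0.1, -0.7, 0.7]
finger_gap: 0.997
gripper_force: 0.0
turn [-0.0027 -0.0022 -0.    ] slide cm [-0.08  0.05 -0.5 ] (in target axes [-0.08  0.05 -0.5 ] ) q [-1.005  0.792  1.695  0.549  1.212 -1.052] t 2.77 F [-0.1 -0.7  0.7] gap 0.997
```

View pics/pre.png

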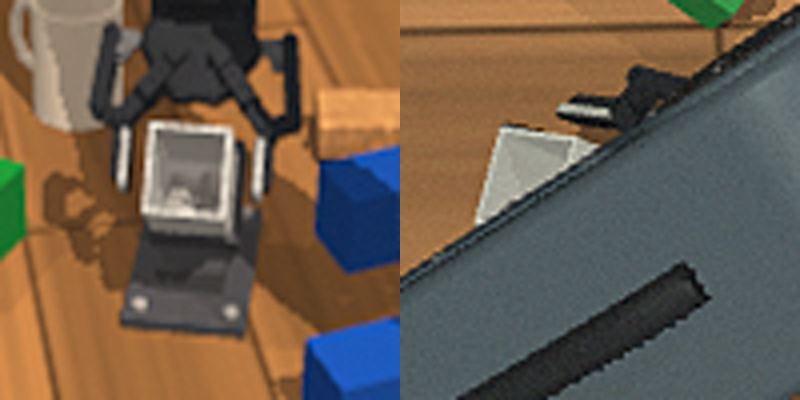

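In the left half, the fingers straddle the cup evenly, with gaps of about 18 px on each side at (130,160) and (253,165). I'll close now.

```bash
python3 -m creep '[{"slide":[0,0,0],"angular":[0,0,0],"claw":-1},{"slide":[0,0,0],"angular":[0,0,0],"claw":-1},{"slide":[0,0,0],"angular":[0,0,0],"claw":-1},{"slide":[0,0,0],"angular":[0,0,0],"claw":-1},{"slide":[0,0,0],"angular":[0,0,0],"claw":-1},{"slide":[0,0,0],"angular":[0,0,0],"claw":-1},{"slide":[0,0,0],"angular":[0,0,0],"claw":-1},{"slide":[0,0,0],"angular":[0,0,0],"claw":-1}]' 45; python3 -c "
from h import *
g=M-.03*cz+.0187*cx;y=-cy
delta(R.from_matrix(np.c_[np.cross(y,cx),y,cx]),g);print(R.from_quat(manip.sense()['tool_rot']).inv().apply(manip.sense()['force']))"
```

```text
t: 3.53
tcp_pos: [0.4535, -0.2383, 0.0815]
tool_rot: [0.756, 0.558, 0.275, -0.202]
force: [-1.9, -2.5, 6.7]
finger_gap: 0.652
gripper_force: 48.7
turn [0.0008 0.0007 0.0013] slide cm [-0.02 -0.07 -0.26] (in target axes [-0.02 -0.07 -0.26] ) q [-1.007  0.789  1.692  0.549  1.213 -1.052] t 3.53 F [-1.9 -2.5  6.7] gap 0.652
[ 2.05164055 -1.09958772 -7.08641818]
```

```bash
python3 -m creep '[{"slide":[0,0,-0.15],"angular":[0,0,0],"claw":-1},{"slide":[0,0,0],"angular":[0,0,0],"claw":-1},{"slide":[0,0,0],"angular":[0,0,0],"claw":-1}]'
python3 -c "
from h import *
s=manip.sense();np.save('home.npy',np.r_[s['tcp_pos'],s['tool_rot']]);print(s['tcp_pos'],s['tool_rot'],s['force'])"
python3 -m creep '[{"slide":[0.5,0,0],"angular":[0,0,0],"claw":-1},{"slide":[0.8,0,0],"angular":[0,0,0],"claw":-1},{"slide":[0.8,0,0],"angular":[0,0,0],"claw":-1},{"slide":[0.8,0,0],"angular":[0,0,0],"claw":-1},{"slide":[0.8,0,0],"angular":[0,0,0],"claw":-1},{"slide":[0.8,0,0],"angular":[0,0,0],"claw":-1},{"slide":[0.8,0,0],"angular":[0,0,0],"claw":-1},{"slide":[0.8,0,0],"angular":[0,0,0],"claw":-1},{"slide":[0.8,0,0],"angular":[0,0,0],"claw":-1},{"slide":[0.8,0,0],"angular":[0,0,0],"claw":-1}]'
python3 - <<'E'
from h import *
delta(R.from_quat(np.load('home.npy')[3:]),np.load('home.npy')[:3])
s=viewer.snapshot("side")[130:240,280:390]
cv2.imwrite("pics/out.png",cv2.resize(s,(550,550),interpolation=2))
E
```

```text
t: 3.78
tcp_pos: [0.4531, -0.2383, 0.0817]
tool_rot: [0.756, 0.558, 0.275, -0.203]
force: [-0.5, -0.8, -2.2]
finger_gap: 0.649
gripper_force: 48.4
[ 0.45310765 -0.23831478  0.08168368] [ 0.75615877  0.55787757  0.27524551 -0.20306759] [-0.51137612 -0.75380503 -2.17699265]
t: 4.62
tcp_pos: [0.4707, -0.1813, 0.1322]
tool_rot: [0.756, 0.558, 0.275, -0.203]
force: [0.3, 0.1, -3.8]
finger_gap: 0.652
gripper_force: 48.1
turn [ 0.0001 -0.0003  0.0004] slide cm [-7.82 -0.    0.03] (in target axes [-7.82  0.    0.03] ) q [-0.923  0.682  1.748  0.587  1.229 -0.974] t 4.62 F [ 0.3  0.1 -3.8] gap 0.652
```

View pics/out.png

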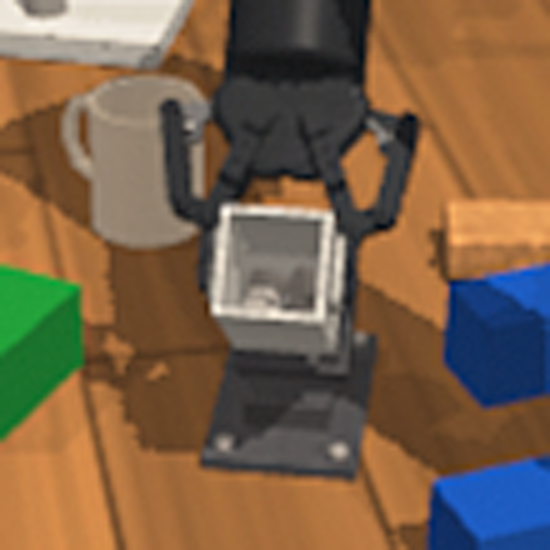

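The cup is out and held upright, with its mouth at (275,260) and the nuts visible inside. Next I'll fit the arm lengths from logged poses and choose a reachable pouring pose.

```bash
cat >> h.py <<'E'
from scipy.optimize import least_squares
def rows(q):
    r1=R.from_euler("Z",q[0]).as_matrix();r2=r1@R.from_euler("Y",q[1]).as_matrix();r3=r1@R.from_euler("Y",q[1]+q[2]).as_matrix()
    return np.c_[r1,r2[:,2],r3[:,0],r3[:,2],model(q).as_matrix()[:,2]]
LO=np.array([-3.08,-.75,.22,-1.43,0,-2.85])+.06;HI=np.array([3.08,2.2,2.44,4.57,2.65,2.85])-.06
E
python3 - <<'E'
from h import *
D=[([-1.28150209,.528382649,1.43378395,2.9e-5,1.18140336,-.17850986],[.28166998,-.5572052,.23042256]),
([-1.11,.646,1.527,.461,1.524,-.969],[.428,-.316,.2012]),([-1.005,.792,1.695,.549,1.212,-1.052],[.453,-.2361,.0801]),([-1.007,.789,1.692,.549,1.213,-1.052],[.4535,-.2383,.0815])]
s=manip.sense();D.append((s["q"],s["tcp_pos"]))
A=np.vstack([rows(q) for q,_ in D]);b=np.hstack([p for _,p in D])
L=np.linalg.lstsq(A,b,rcond=1e-4)[0];print("L",L.round(4),"res",abs(A@L-b).max());np.save("L.npy",L)
hm=np.load("home.npy");m=R.from_quat(hm[3:]).inv().apply(M-hm[:3]);print("mouth in tool",m.round(4));m[1]=0
tin=np.array([.590,.042,.095]);out=[]
for e in(60,):
  for az in range(0,360,20):
    for ro in range(0,360,15):
      z=R.from_euler("ZY",[az,e],degrees=True).apply([1,0,0]);
      Rt=R.from_euler("ZYX",[az,e,ro],degrees=True)  # x = cup axis
      if Rt.as_matrix()[2,2]>-.1: continue
      hd=np.array([np.cos(np.radians(az)),np.sin(np.radians(az)),0]);p=tin-.01*hd-Rt.apply(m)
      f=lambda q:np.r_[rows(q)@L-p,.3*(model(q).inv()*Rt).as_rotvec()]
      for q0 in(s["q"],np.array([0,.6,1.7,1.5,1.2,0]),np.array([0,.6,1.7,-1,1.2,1.5])):
        r=least_squares(f,np.clip(q0,LO,HI),bounds=(LO,HI))
        if r.cost<1e-7: out.append((np.linalg.norm(r.x-s["q"]),e,az,ro,Rt.as_matrix()[2,2].round(2),r.x.round(2)))
out.sort(key=lambda o:o[0])
for o in out[:14]:print(*o)
E
```

```text
L [-2.000e-04  1.110e-01  2.741e-01  5.884e-01  1.144e-01  3.919e-01
  2.965e-01] res 0.00025254701693622206
mouth in tool [ 0.0298 -0.0002 -0.0211]
2.4056487260572226 60 300 255 -0.13 [-0.6   1.1   2.11  1.8   1.46  0.99]
2.4056487261009787 60 300 255 -0.13 [-0.6   1.1   2.11  1.8   1.46  0.99]
2.4244757849856216 60 320 255 -0.13 [-0.62  1.06  1.9   1.4   1.47  1.24]
2.4244757849995664 60 320 255 -0.13 [-0.62  1.06  1.9   1.4   1.47  1.24]
2.424475785850959 60 320 255 -0.13 [-0.62  1.06  1.9   1.4   1.47  1.24]
2.4897874994002995 60 300 240 -0.25 [-0.6   0.99  1.98  1.51  1.32  1.28]
2.4897874994260607 60 300 240 -0.25 [-0.6   0.99  1.98  1.51  1.32  1.28]
2.489787499426169 60 300 240 -0.25 [-0.6   0.99  1.98  1.51  1.32  1.28]
2.518304395575304 60 100 210 -0.43 [ 0.19  1.02  1.25 -0.84  1.68  0.6 ]
2.518304397507407 60 100 210 -0.43 [ 0.19  1.02  1.25 -0.84  1.68  0.6 ]
2.518304409152889 60 100 210 -0.43 [ 0.19  1.02  1.25 -0.84  1.68  0.6 ]
2.519018842705599 60 100 225 -0.35 [ 0.14  1.11  1.08 -0.75  1.93  0.55]
2.5190188436944587 60 100 225 -0.35 [ 0.14  1.11  1.08 -0.75  1.93  0.55]
2.5190188436961107 60 100 225 -0.35 [ 0.14  1.11  1.08 -0.75  1.93  0.55]
```

```bash
cat > plan.py <<'E'
from h import *
L=np.load("L.npy");m=np.array([.0298,0,-.0211]);s=manip.sense();R0=R.from_quat(s["tool_rot"])
tin=np.array([.590,.042,.105])
def ik(Rt,p,q0):
    r=least_squares(lambda q:np.r_[rows(q)@L-p,.3*(model(q).inv()*Rt).as_rotvec()],np.clip(q0,LO,HI),bounds=(LO,HI));return r.x,r.cost
E
python3 - <<'E'
from plan import *
out=[]
for e in(60,):
  for az in range(0,360,20):
    for ro in range(0,360,15):
      Rt=R.from_euler("ZYX",[az,e,ro],degrees=True)
      if Rt.as_matrix()[2,2]>-.2: continue
      w=(R0.inv()*Rt).as_rotvec()
      if np.linalg.norm(w)>2.95: continue
      t0=tin-.012*np.array([np.cos(np.radians(az)),np.sin(np.radians(az)),0])
      q=s["q"];ok=1;mz=9;st=0
      for k in range(0,13):
        Rk=R0*R.from_rotvec(w*k/12);q2,c=ik(Rk,t0-Rk.apply(m),q)
        if c>1e-6: ok=0;break
        if k: st=max(st,abs(q2-q).max())
        q=q2;wr=rows(q)[:,:6]@L[:6];mz=min(mz,wr[2])
      if ok: out.append((round(st,2),az,ro,np.linalg.norm(w).round(2),"wrist minz",mz.round(3),wr.round(2),q.round(2),w.round(3)))
out.sort(key=lambda o:o[0])
for o in out[:16]:print(*o)
E
```

```text
0.2 100 210 1.82 wrist minz 0.25 [0.69 0.24 0.25] [ 0.18  1.01  1.25 -0.85  1.69  0.59] [ 0.283 -1.797 -0.069]
0.21 100 195 1.79 wrist minz 0.264 [0.62 0.25 0.26] [ 0.22  0.93  1.43 -0.98  1.43  0.7 ] [ 0.096 -1.765 -0.302]
0.21 120 210 1.89 wrist minz 0.25 [0.62 0.27 0.25] [ 0.24  0.95  1.43 -1.05  1.44  0.57] [ 0.2   -1.82  -0.462]
0.21 120 225 1.93 wrist minz 0.228 [0.69 0.26 0.23] [ 0.21  1.04  1.25 -0.94  1.71  0.48] [ 0.38  -1.877 -0.222]
0.22 80 180 1.75 wrist minz 0.269 [0.63 0.25 0.27] [ 0.21  0.93  1.43 -0.94  1.45  0.85] [-0.024 -1.745 -0.139]
0.22 80 195 1.76 wrist minz 0.264 [0.7  0.23 0.26] [ 0.17  0.99  1.26 -0.78  1.68  0.74] [ 0.167 -1.751  0.09 ]
0.22 80 210 1.8 wrist minz 0.25 [0.76 0.2  0.25] [ 0.11  1.06  1.11 -0.66  1.91  0.69] [ 0.358 -1.735  0.32 ]
0.22 100 225 1.87 wrist minz 0.228 [0.76 0.22 0.23] [ 0.14  1.09  1.08 -0.76  1.94  0.54] [ 0.469 -1.807  0.167]
0.22 120 240 1.99 wrist minz 0.2 [0.75 0.24 0.2 ] [ 0.17  1.13  1.07 -0.87  1.97  0.42] [ 0.557 -1.911  0.025]
0.22 140 225 2.02 wrist minz 0.228 [0.61 0.28 0.23] [ 0.27  0.98  1.44 -1.15  1.46  0.49] [ 0.279 -1.906 -0.617]
0.22 140 240 2.07 wrist minz 0.2 [0.67 0.28 0.2 ] [ 0.25  1.08  1.26 -1.05  1.72  0.4 ] [ 0.446 -1.987 -0.366]
0.23 120 195 1.87 wrist minz 0.264 [0.55 0.25 0.26] [ 0.25  0.88  1.62 -1.24  1.19  0.73] [ 0.02  -1.74  -0.694]
0.23 140 210 2.0 wrist minz 0.25 [0.54 0.26 0.25] [ 0.27  0.9   1.63 -1.32  1.2   0.63] [ 0.111 -1.8   -0.856]
0.23 160 240 2.18 wrist minz 0.2 [0.58 0.3  0.2 ] [ 0.3   1.02  1.47 -1.27  1.48  0.47] [ 0.319 -2.017 -0.762]
0.23 300 240 2.86 wrist minz 0.195 [ 0.43 -0.16  0.2 ] [-0.6   0.97  1.99  1.51  1.32  1.29] [0.766 0.537 2.698]
0.24 60 180 1.76 wrist minz 0.269 [0.7  0.23 0.27] [ 0.16  0.98  1.27 -0.74  1.69  0.92] [ 0.045 -1.739  0.253]
```

```bash
python3 - <<'E'
from plan import *
t0=tin-.005*H;t0[2]=.11
for z in(.2,.11):
    t=t0.copy();t[2]=z;p=t-R0.apply(m);print(z,(R0.inv().apply(p-s["tcp_pos"])*100).round(2),p.round(3),ik(R0,p,s["q"]))
print("up 1cm",R0.inv().apply([0,0,1]).round(3), "mouth",(s["tcp_pos"]+R0.apply(m)).round(3))
E
```

```text
0.2 [19.85  4.86 12.61] [0.586 0.028 0.165] (array([-0.48592085,  0.62791746,  1.73218721,  0.79280878,  1.09434413,
       -0.67890432]), np.float64(1.665299622803144e-30))
0.11 [14.05  4.85 19.49] [0.586 0.028 0.075] (array([-0.48592085,  0.78510733,  1.76245607,  0.8762554 ,  0.96814883,
       -0.84074758]), np.float64(3.375899602347904e-28))
up 1cm [ 0.644  0.001 -0.765] mouth [ 0.474 -0.171  0.169]
```

```bash
python3 -m creep '[{"slide":[1.6,0,-1.9],"angular":[0,0,0],"claw":-1},{"slide":[1.6,0,-1.9],"angular":[0,0,0],"claw":-1},{"slide":[2.1,0.6,2.0],"angular":[0,0,0],"claw":-1},{"slide":[2.1,0.6,2.0],"angular":[0,0,0],"claw":-1},{"slide":[2.1,0.6,2.1],"angular":[0,0,0],"claw":-1},{"slide":[2.1,0.6,2.1],"angular":[0,0,0],"claw":-1},{"slide":[2.1,0.6,2.1],"angular":[0,0,0],"claw":-1},{"slide":[2.1,0.6,2.1],"angular":[0,0,0],"claw":-1},{"slide":[2.1,0.6,2.0],"angular":[0,0,0],"claw":-1},{"slide":[1.95,0.66,2.0],"angular":[0,0,0],"claw":-1}]'
python3 -m creep '[{"slide":[-0.196,0,-0.308],"angular":[0,-0.1,0],"claw":-1},{"slide":[-0.196,0,-0.308],"angular":[0,-0.1,0],"claw":-1},{"slide":[-0.196,0,-0.308],"angular":[0,-0.1,0],"claw":-1},{"slide":[-0.196,0,-0.308],"angular":[0,-0.1,0],"claw":-1},{"slide":[-0.196,0,-0.308],"angular":[0,-0.1,0],"claw":-1},{"slide":[-0.196,0,-0.308],"angular":[0,-0.1,0],"claw":-1},{"slide":[-0.196,0,-0.308],"angular":[0,-0.1,0],"claw":-1},{"slide":[0,0,0],"angular":[0,0,0],"claw":-1}]'
python3 - <<'E'
from plan import *
print("mouth",(s["tcp_pos"]+R0.apply(m)).round(4),"cup z",R0.as_matrix()[:,0].round(3),s["q"].round(2),s["force"].round(1),s["gripper_force"])
t0=tin-.005*H;t0[2]=.11;print((R0.inv().apply(t0-s["tcp_pos"]-R0.apply(m))*100).round(2))
v=np.vstack([viewer.snapshot("side")[180:360,200:440]]);v2=viewer.snapshot("top")[130:310,200:440]
cv2.imwrite("pics/over.png",np.vstack([v,v2]))
E
```

```text
t: 5.5
tcp_pos: [0.5858, 0.0281, 0.1627]
tool_rot: [0.756, 0.558, 0.275, -0.204]
force: [0.2, -1.1, -2.5]
finger_gap: 0.646
gripper_force: 49.5
t: 6.17
tcp_pos: [0.5801, 0.0098, 0.1779]
tool_rot: [0.804, 0.595, -0.0, 0.001]
force: [-0.2, 1.5, -3.6]
finger_gap: 0.65
gripper_force: 50.6
mouth [0.5887 0.0383 0.199 ] cup z [ 0.291  0.957 -0.002] [-0.17  0.53  1.6  -0.    1.01  0.12] [-0.2  1.5 -3.6] 50.554078817367554
[-0.09 -0.    8.9 ]
```

View pics/over.png

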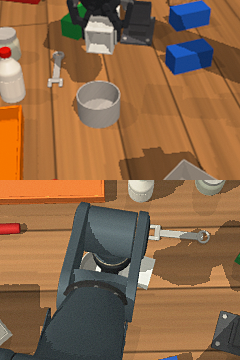

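```bash
python3 - <<'E'
from h import *
for X in([.5887,.0383,.199],[.59,.042,.06],[.59,.042,0]):print(X,proj("side",X).round(1),proj("top",X).round(1))
for n,u,v in(("side",298,0),("top",0,0)):pass
# tin independent: side rim ends and top rim
print(onz("side",(298.5,270+6),.06))
E
```

```text
[0.5887, 0.0383, 0.199] [299.1 221.7] [299.7 208.9]
[0.59, 0.042, 0.06] [300.8 273.3] [300.5 220.3]
[0.59, 0.042, 0] [301.6 292.6] [301.5 224.8]
[0.59625074 0.05032987 0.06      ]
```

```bash
python3 -m creep '[{"slide":[0.02,0.05,1.5],"angular":[0,0,0],"claw":-1},{"slide":[0.02,0.05,1.5],"angular":[0,0,0],"claw":-1},{"slide":[0.02,0.05,1.5],"angular":[0,0,0],"claw":-1},{"slide":[0.02,0.05,1.5],"angular":[0,0,0],"claw":-1},{"slide":[0.02,0.05,1.5],"angular":[0,0,0],"claw":-1},{"slide":[0,0,1.4],"angular":[0,0,0],"claw":-1}]'
python3 -m creep '[{"slide":[-0.102,0,-0.152],"angular":[0,-0.05,0],"claw":-1},{"slide":[-0.102,0,-0.152],"angular":[0,-0.05,0],"claw":-1},{"slide":[-0.102,0,-0.152],"angular":[0,-0.05,0],"claw":-1},{"slide":[-0.102,0,-0.152],"angular":[0,-0.05,0],"claw":-1},{"slide":[-0.102,0,-0.152],"angular":[0,-0.05,0],"claw":-1},{"slide":[-0.102,0,-0.152],"angular":[0,-0.05,0],"claw":-1},{"slide":[-0.102,0,-0.152],"angular":[0,-0.05,0],"claw":-1},{"slide":[-0.102,0,-0.152],"angular":[0,-0.05,0],"claw":-1},{"slide":[-0.102,0,-0.152],"angular":[0,-0.05,0],"claw":-1},{"slide":[-0.102,0,-0.152],"angular":[0,-0.05,0],"claw":-1}]'
python3 -m creep '[{"slide":[-0.102,0,-0.152],"angular":[0,-0.05,0],"claw":-1},{"slide":[-0.102,0,-0.152],"angular":[0,-0.05,0],"claw":-1},{"slide":[-0.102,0,-0.152],"angular":[0,-0.05,0],"claw":-1},{"slide":[-0.102,0,-0.152],"angular":[0,-0.05,0],"claw":-1},{"slide":[-0.102,0,-0.152],"angular":[0,-0.05,0],"claw":-1},{"slide":[-0.102,0,-0.152],"angular":[0,-0.05,0],"claw":-1},{"slide":[-0.102,0,-0.152],"angular":[0,-0.05,0],"claw":-1},{"slide":[-0.102,0,-0.152],"angular":[0,-0.05,0],"claw":-1},{"slide":[-0.102,0,-0.152],"angular":[0,-0.05,0],"claw":-1},{"slide":[-0.102,0,-0.152],"angular":[0,-0.05,0],"claw":-1}]'
python3 -m creep '[{"slide":[0,0,0],"angular":[0,0,0],"claw":-1},{"slide":[0,0,0],"angular":[0,0,0],"claw":-1},{"slide":[0,0,0],"angular":[0,0,0],"claw":-1},{"slide":[0,0,0],"angular":[0,0,0],"claw":-1},{"slide":[0,0,0],"angular":[0,0,0],"claw":-1},{"slide":[0,0,0],"angular":[0,0,0],"claw":-1},{"slide":[0,0,0],"angular":[0,0,0],"claw":-1},{"slide":[0,0,0],"angular":[0,0,0],"claw":-1}]'
python3 - <<'E'
from plan import *
print("mouth",(s["tcp_pos"]+R0.apply(m)).round(4),"cup z",R0.as_matrix()[:,0].round(3),s["q"].round(2),s["force"].round(1),s["gripper_force"])
cv2.imwrite("pics/pour.png",cv2.resize(viewer.snapshot("side")[190:340,220:380],(640,600),interpolation=2))
E
```

```text
t: 6.77
tcp_pos: [0.5813, 0.0055, 0.0865]
tool_rot: [0.806, 0.592, -0.001, -0.001]
force: [-0.2, -0.3, -4.2]
finger_gap: 0.648
gripper_force: 50.5
t: 7.6
tcp_pos: [0.5794, -0.0006, 0.1041]
tool_rot: [0.78, 0.574, -0.201, 0.146]
force: [0.8, 0.1, -3.3]
finger_gap: 0.648
gripper_force: 50.5
t: 8.43
tcp_pos: [0.5804, 0.0016, 0.1219]
tool_rot: [0.707, 0.52, -0.388, 0.283]
force: [-0.5, -0.7, -1.7]
finger_gap: 0.65
gripper_force: 51.0
t: 9.1
tcp_pos: [0.5811, 0.0028, 0.1231]
tool_rot: [0.706, 0.521, -0.386, 0.285]
force: [0.0, -0.5, -2.4]
finger_gap: 0.649
gripper_force: 51.1
mouth [0.5911 0.0351 0.1094] cup z [ 0.16   0.515 -0.842] [ 0.19  0.93  1.37 -0.84  1.51  0.85] [ 0.  -0.5 -2.4] 51.07356548309326
```

View pics/pour.png

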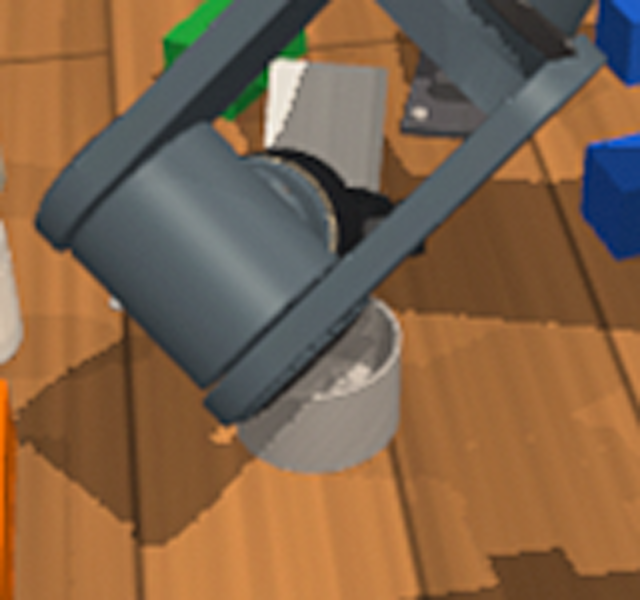

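The tin at (320,400) is upright with nuts showing at (355,378). The arm hides the rest. I'll tilt further and check the held weight by averaging the force.

```bash
python3 -m creep '[{"slide":[-0.102,0,-0.152],"angular":[0,-0.05,0],"claw":-1},{"slide":[-0.102,0,-0.152],"angular":[0,-0.05,0],"claw":-1},{"slide":[-0.102,0,-0.152],"angular":[0,-0.05,0],"claw":-1},{"slide":[-0.102,0,-0.152],"angular":[0,-0.05,0],"claw":-1},{"slide":[-0.102,0,-0.152],"angular":[0,-0.05,0],"claw":-1},{"slide":[-0.102,0,-0.152],"angular":[0,-0.05,0],"claw":-1},{"slide":[-0.3,0,0],"angular":[0,0,0],"claw":-1},{"slide":[0.3,0,0],"angular":[0,0,0],"claw":-1},{"slide":[-0.3,0,0],"angular":[0,0,0],"claw":-1},{"slide":[0.3,0,0],"angular":[0,0,0],"claw":-1}]'
python3 -m creep '[{"slide":[0,0,0],"angular":[0,0,0],"claw":-1},{"slide":[0,0,0],"angular":[0,0,0],"claw":-1},{"slide":[0,0,0],"angular":[0,0,0],"claw":-1},{"slide":[0,0,0],"angular":[0,0,0],"claw":-1},{"slide":[0,0,0],"angular":[0,0,0],"claw":-1},{"slide":[0,0,0],"angular":[0,0,0],"claw":-1}]'
python3 - <<'E'
from plan import *
F=[]
for i in range(20): viewer.snapshot("top");F.append(manip.sense()["force"])
s=manip.sense();R0=R.from_quat(s["tool_rot"])
print("F",np.mean(F,0).round(2),"mouth",(s["tcp_pos"]+R0.apply(m)).round(4),"cup z",R0.as_matrix()[:,0].round(3),s["q"].round(2))
E
```

```text
t: 9.98
tcp_pos: [0.5832, 0.0079, 0.1338]
tool_rot: [0.641, 0.472, -0.487, 0.36]
force: [-0.1, 0.6, -1.1]
finger_gap: 0.652
gripper_force: 51.1
t: 10.48
tcp_pos: [0.5828, 0.0082, 0.1324]
tool_rot: [0.64, 0.472, -0.487, 0.36]
force: [0.2, 0.4, -2.3]
finger_gap: 0.653
gripper_force: 51.1
F [-0.07  0.01 -1.58] mouth [0.5912 0.0352 0.1092] cup z [ 0.079  0.254 -0.964] [ 0.25  1.05  1.28 -0.99  1.75  0.89]
```

```bash
python3 -m creep '[{"slide":[-1.45,0,-0.4],"angular":[0,0,0],"claw":-1},{"slide":[-1.45,0,-0.4],"angular":[0,0,0],"claw":-1},{"slide":[-1.45,0,-0.4],"angular":[0,0,0],"claw":-1},{"slide":[-1.45,0,-0.4],"angular":[0,0,0],"claw":-1},{"slide":[-1.45,0,-0.4],"angular":[0,0,0],"claw":-1},{"slide":[-1.45,0,-0.4],"angular":[0,0,0],"claw":-1}]'
python3 -m creep '[{"slide":[0.225,0,0.287],"angular":[0,0.1,0],"claw":-1},{"slide":[0.225,0,0.287],"angular":[0,0.1,0],"claw":-1},{"slide":[0.225,0,0.287],"angular":[0,0.1,0],"claw":-1},{"slide":[0.225,0,0.287],"angular":[0,0.1,0],"claw":-1},{"slide":[0.225,0,0.287],"angular":[0,0.1,0],"claw":-1},{"slide":[0.225,0,0.287],"angular":[0,0.1,0],"claw":-1},{"slide":[0.225,0,0.287],"angular":[0,0.1,0],"claw":-1},{"slide":[0.225,0,0.287],"angular":[0,0.1,0],"claw":-1},{"slide":[0.225,0,0.287],"angular":[0,0.1,0],"claw":-1},{"slide":[0.225,0,0.287],"angular":[0,0.1,0],"claw":-1}]'
python3 -m creep '[{"slide":[0.225,0,0.287],"angular":[0,0.1,0],"claw":-1},{"slide":[0.225,0,0.287],"angular":[0,0.1,0],"claw":-1},{"slide":[0.225,0,0.287],"angular":[0,0.1,0],"claw":-1},{"slide":[0.225,0,0.287],"angular":[0,0.1,0],"claw":-1},{"slide":[0.225,0,0.287],"angular":[0,0.1,0],"claw":-1},{"slide":[0.225,0,0.287],"angular":[0,0.1,0],"claw":-1},{"slide":[0.225,0,0.287],"angular":[0,0.1,0],"claw":-1},{"slide":[0.225,0,0.287],"angular":[0,0.1,0],"claw":-1},{"slide":[0.225,0,0.287],"angular":[0,0.1,0],"claw":-1},{"slide":[0.225,0,0.287],"angular":[0,0.1,0],"claw":-1}]'
python3 - <<'E'
from plan import *
hm=np.load("home.npy");Rh=R.from_quat(hm[3:]);delta(Rh,hm[:3]+.08*cz)
print("mouth",(s["tcp_pos"]+R0.apply(m)).round(4))
cv2.imwrite("pics/after.png",cv2.resize(viewer.snapshot("side")[170:320,230:390],(640,600),interpolation=2))
E
```

```text
t: 11.98
tcp_pos: [0.5828, 0.0082, 0.225]
tool_rot: [0.641, 0.472, -0.487, 0.36]
force: [0.6, 0.6, -1.9]
finger_gap: 0.645
gripper_force: 51.1
t: 12.82
tcp_pos: [0.5808, 0.002, 0.1902]
tool_rot: [0.796, 0.587, -0.118, 0.089]
force: [-0.4, 0.8, -3.1]
finger_gap: 0.647
gripper_force: 51.0
t: 13.65
tcp_pos: [0.5883, 0.0258, 0.1659]
tool_rot: [0.755, 0.559, 0.278, -0.203]
force: [-0.5, -1.0, -2.7]
finger_gap: 0.648
gripper_force: 51.0
turn [ 0.0018 -0.0037  0.0046] slide cm [-19.73  -5.19 -12.42] (in target axes [-19.8   -5.12 -12.33] ) q [-0.489  0.629  1.726  0.792  1.1   -0.681] t 13.65 F [-0.5 -1.  -2.7] gap 0.648
mouth [0.5908 0.0346 0.2013]
```

View pics/after.png

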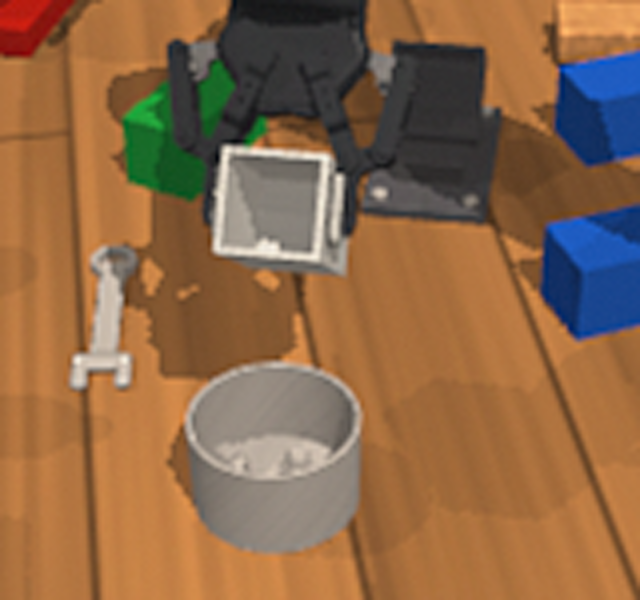

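The tin is upright with nuts on its floor around (275,455). A bright spot at the cup's lower lip, at (268,245), needs checking. I'll move back towards the pocket, which clears the top view, and check both there.

```bash
python3 -c "
from h import *
cv2.imwrite('pics/a_cup.png',viewer.snapshot('side'))"
python3 -m creep '[{"slide":[-2.1,-0.64,-2.0],"angular":[0,0,0],"claw":-1},{"slide":[-2.1,-0.64,-2.0],"angular":[0,0,0],"claw":-1},{"slide":[-2.1,-0.64,-2.0],"angular":[0,0,0],"claw":-1},{"slide":[-2.1,-0.64,-2.0],"angular":[0,0,0],"claw":-1},{"slide":[-2.1,-0.64,-2.0],"angular":[0,0,0],"claw":-1},{"slide":[-2.1,-0.64,-2.0],"angular":[0,0,0],"claw":-1},{"slide":[-2.1,-0.64,-2.0],"angular":[0,0,0],"claw":-1},{"slide":[-2.1,-0.64,-2.0],"angular":[0,0,0],"claw":-1},{"slide":[0,0,0],"angular":[0.002,-0.004,0.005],"claw":-1},{"slide":[0,0,0],"angular":[0,0,0],"claw":-1}]'
python3 - <<'E'
from plan import *
F=[]
for i in range(6): viewer.snapshot("top");F.append(manip.sense()["force"])
print("F",np.mean(F,0).round(2))
hm=np.load("home.npy");Rh=R.from_quat(hm[3:]);delta(Rh,hm[:3]);print(hm)
r=lambda i:cv2.resize(i,(400,300),interpolation=cv2.INTER_CUBIC)
a=cv2.imread("pics/a_cup.png");b=viewer.snapshot("side");t=viewer.snapshot("top")
cv2.imwrite("pics/t_full.png",t);cv2.imwrite("pics/s_full.png",b)
cv2.imwrite("pics/chk.png",np.vstack([np.hstack([r(a[200:245,275:335]),r(t[195:246,268:336])]),np.hstack([r(b[165:225,300:380]),r(b[255:312,262:338])])]))
E
```

```text
t: 14.58
tcp_pos: [0.4711, -0.1816, 0.1797]
tool_rot: [0.758, 0.557, 0.272, -0.201]
force: [0.2, 0.6, -1.8]
finger_gap: 0.652
gripper_force: 51.2
F [-0.1  -0.14 -1.63]
turn [-0.0036  0.004  -0.0032] slide cm [-11.01   0.08   3.47] (in target axes [-11.03   0.03   3.42] ) q [-0.916  0.602  1.726  0.568  1.311 -0.906] t 14.88 F [ 0.3  0.5 -1.4] gap 0.653
[ 0.45310765 -0.23831478  0.08168368  0.75615877  0.55787757  0.27524551
 -0.20306759]
```

View pics/chk.png

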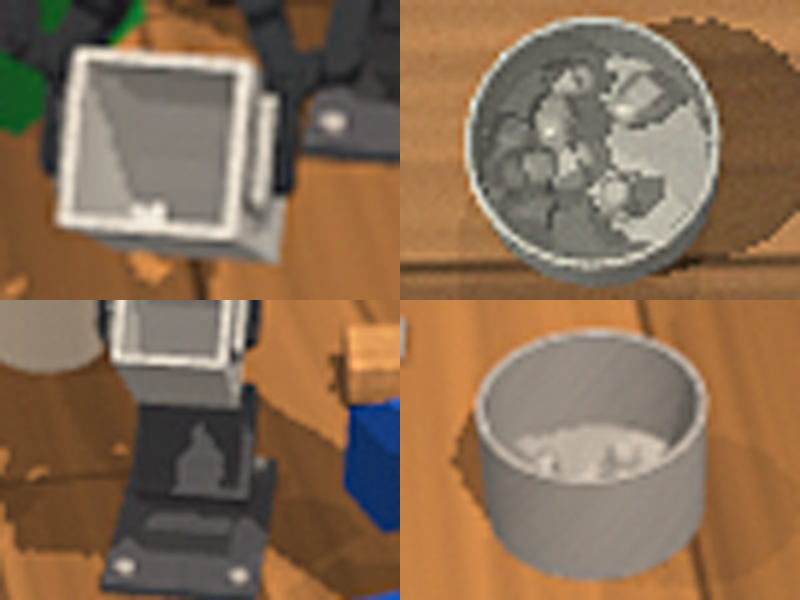

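The top-right crop shows the nuts in the tin, 7–8 of them distinguishable, with no nut outside it. The bright spot on the cup's lip is gone in the new pose, so it was only light, and the held weight (1.6 N) fits an empty cup. I'll line up and insert.

```bash
python3 -m creep '[{"slide":[-1.0,0,1.1],"angular":[-0.003,0.004,-0.003],"claw":-1},{"slide":[-1.0,0,1.1],"angular":[0,0,0],"claw":-1},{"slide":[-1.0,0,1.2],"angular":[0,0,0],"claw":-1},{"slide":[-1.0,0,0],"angular":[0,0,0],"claw":-1},{"slide":[-1.0,0,0],"angular":[0,0,0],"claw":-1},{"slide":[0,0,0],"angular":[0,0,0],"claw":-1},{"slide":[0,0,0],"angular":[0,0,0],"claw":-1}]'
python3 - <<'E'
from plan import *
hm=np.load("home.npy");Rh=R.from_quat(hm[3:]);delta(Rh,hm[:3])
E
```

```text
t: 15.57
tcp_pos: [0.4664, -0.1966, 0.1205]
tool_rot: [0.757, 0.557, 0.276, -0.203]
force: [0.6, 0.5, -1.5]
finger_gap: 0.649
gripper_force: 50.9
turn [ 0.0023 -0.0002 -0.0023] slide cm [-5.85 -0.02  0.16] (in target axes [-5.85 -0.03  0.16] ) q [-0.947  0.707  1.736  0.578  1.225 -0.993] t 15.57 F [ 0.6  0.5 -1.5] gap 0.649
```

```bash
python3 -m creep '[{"slide":[-0.6,0,0],"angular":[0.002,0,-0.002],"claw":-1},{"slide":[-0.6,0,0],"angular":[0,0,0],"claw":-1},{"slide":[-0.6,0,0],"angular":[0,0,0],"claw":-1},{"slide":[-0.6,0,0],"angular":[0,0,0],"claw":-1},{"slide":[-0.6,0,0],"angular":[0,0,0],"claw":-1},{"slide":[-0.2,0,0],"angular":[0,0,0],"claw":-1},{"slide":[0,0,0],"angular":[0,0,0],"claw":-1}]'
python3 - <<'E'
from plan import *
hm=np.load("home.npy");Rh=R.from_quat(hm[3:]);delta(Rh,hm[:3])
E
```

```text
t: 16.15
tcp_pos: [0.4588, -0.2195, 0.0994]
tool_rot: [0.756, 0.558, 0.275, -0.203]
force: [0.1, 1.0, -1.7]
finger_gap: 0.654
gripper_force: 50.9
turn [-0.0005 -0.0005 -0.0006] slide cm [-2.64  0.02  0.1 ] (in target axes [-2.64  0.01  0.1 ] ) q [-0.981  0.752  1.713  0.56   1.22  -1.026] t 16.15 F [ 0.1  1.  -1.7] gap 0.654
```

In the sleeve by about 15 mm with no contact force.

```bash
python3 -m creep '[{"slide":[-0.5,0,0],"angular":[0,0,0],"claw":-1},{"slide":[-0.5,0,0],"angular":[0,0,0],"claw":-1},{"slide":[-0.5,0,0],"angular":[0,0,0],"claw":-1},{"slide":[-0.5,0,0],"angular":[0,0,0],"claw":-1},{"slide":[-0.3,0,0],"angular":[0,0,0],"claw":-1},{"slide":[-0.2,0,0],"angular":[0,0,0],"claw":-1},{"slide":[-0.15,0,0],"angular":[0,0,0],"claw":-1},{"slide":[-0.15,0,0],"angular":[0,0,0],"claw":-1},{"slide":[0,0,0],"angular":[0,0,0],"claw":-1}]'
python3 - <<'E'
from plan import *
hm=np.load("home.npy");Rh=R.from_quat(hm[3:]);delta(Rh,hm[:3]);print(R0.inv().apply(s["force"]))
E
```

```text
t: 16.9
tcp_pos: [0.4527, -0.2388, 0.0824]
tool_rot: [0.756, 0.558, 0.276, -0.204]
force: [0.4, 1.4, 1.1]
finger_gap: 0.65
gripper_force: 51.1
turn [-0.001  -0.0023  0.0004] slide cm [0.   0.03 0.09] (in target axes [0.   0.03 0.09] ) q [-1.009  0.789  1.691  0.547  1.219 -1.051] t 16.9 F [0.4 1.4 1.1] gap 0.65
[ 1.82262044 -0.04454066  0.03869568]
```

```bash
python3 -m creep '[{"slide":[-0.15,0,0.05],"angular":[0,0,0],"claw":-1},{"slide":[-0.15,0,0.04],"angular":[0,0,0],"claw":-1},{"slide":[0,0,0],"angular":[0,0,0],"claw":-1},{"slide":[0,0,0],"angular":[0,0,0],"claw":-1}]'
python3 - <<'E'
from plan import *
hm=np.load("home.npy");Rh=R.from_quat(hm[3:]);delta(Rh,hm[:3]);print(R0.inv().apply(s["force"]))
E
```

```text
t: 17.23
tcp_pos: [0.4526, -0.2383, 0.0818]
tool_rot: [0.755, 0.558, 0.278, -0.206]
force: [1.8, 5.1, 10.3]
finger_gap: 0.651
gripper_force: 50.9
turn [-0.0016 -0.0074  0.0013] slide cm [0.   0.05 0.02] (in target axes [0.   0.05 0.02] ) q [-1.01   0.792  1.69   0.549  1.222 -1.055] t 17.23 F [ 1.8  5.1 10.3] gap 0.651
[10.77400185  0.22931552 -4.36690475]
```

The cup stalls against the floor at exactly the recorded home position, with an 11 N push. I'll release and retract.

```bash
python3 -m creep '[{"slide":[0,0,0],"angular":[0,0,0],"claw":1},{"slide":[0,0,0],"angular":[0,0,0],"claw":1},{"slide":[0,0,0],"angular":[0,0,0],"claw":1},{"slide":[0,0,0],"angular":[0,0,0],"claw":1},{"slide":[0,0,0],"angular":[0,0,0],"claw":1},{"slide":[0,0,0],"angular":[0,0,0],"claw":1}]'
python3 -m creep '[{"slide":[0,0,-0.7],"angular":[0,0,0],"claw":1},{"slide":[0,0,-1.5],"angular":[0,0,0],"claw":1},{"slide":[0,0,-1.5],"angular":[0,0,0],"claw":1},{"slide":[0,0,-2],"angular":[0,0,0],"claw":1},{"slide":[0,0,-2],"angular":[0,0,0],"claw":1},{"slide":[0,0,-2],"angular":[0,0,0],"claw":1},{"slide":[0,0,-2],"angular":[0,0,0],"claw":1},{"slide":[0,0,-2],"angular":[0,0,0],"claw":1},{"slide":[0,0,-2],"angular":[0,0,0],"claw":1},{"slide":[0,0,-2],"angular":[0,0,0],"claw":1}]'
python3 - <<'E'
from h import *
s=viewer.snapshot("side");t=viewer.snapshot("top");a=cv2.imread("pics/side0.png");b=cv2.imread("pics/top0.png")
cv2.imwrite("pics/endS.png",s);cv2.imwrite("pics/endT.png",t)
# bright rim outline in side crop: shift against the start
for n,i,j,w in(("cup side",a,s,(170,230,310,370)),("tin side",a,s,(255,312,262,338)),("tin top",b,t,(193,248,272,330)),("tub",a,s,(330,420,340,435)),("bottle",a,s,(222,285,190,230)),("wrench top",b,t,(170,197,342,415)),("driver top",b,t,(170,190,135,230))):
    f=lambda k:cv2.GaussianBlur(cv2.cvtColor(k[w[0]:w[1],w[2]:w[3]],6),(3,3),0).astype(np.float32)
    (dx,dy),r=cv2.phaseCorrelate(f(i),f(j),cv2.createHanningWindow((w[3]-w[2],w[1]-w[0]),cv2.CV_32F));print(n,round(dx,2),round(dy,2),round(r,2))
def rim(k):
    g=cv2.cvtColor(k[170:230,310:370],6);m=(g>165).astype(np.uint8);c=max(cv2.findContours(m,0,1)[0],key=cv2.contourArea);return cv2.boundingRect(c),cv2.minAreaRect(c)
print(rim(a),rim(s))
E
```

```text
t: 17.73
tcp_pos: [0.452, -0.2414, 0.079]
tool_rot: [0.756, 0.558, 0.275, -0.203]
force: [-0.0, 1.0, 0.2]
finger_gap: 1.0
gripper_force: 0.0
t: 18.57
tcp_pos: [0.4181, -0.3507, 0.2159]
tool_rot: [0.756, 0.558, 0.275, -0.203]
force: [0.7, 0.3, -0.3]
finger_gap: 0.999
gripper_force: 0.0
cup side 0.22 -0.01 0.64
tin side -0.05 0.24 0.71
tin top 0.61 0.07 0.31
tub -0.02 -0.01 0.95
bottle -0.05 0.07 0.84
wrench top 0.44 0.59 0.9
driver top -0.05 -0.13 0.92
((16, 7, 22, 23), ((26.43805503845215, 17.929203033447266), (21.485637664794922, 20.953487396240234), 3.814074993133545)) ((16, 7, 22, 23), ((26.56420135498047, 17.972763061523438), (21.4581298828125, 20.959104537963867), 3.5763344764709473))
```

```bash
python3 - <<'E'
from h import *
s=cv2.imread("pics/endS.png");a=cv2.imread("pics/side0.png")
w=(228,270,243,270);f=lambda k:cv2.cvtColor(k[w[0]:w[1],w[2]:w[3]],6).astype(np.float32)
print("wrench side",cv2.phaseCorrelate(f(a),f(s),cv2.createHanningWindow((27,42),cv2.CV_32F)))
for k in(a,s):print(cv2.cvtColor(k,6)[180:199:2,329:347:2])
E
```

```text
wrench side ((0.44695888620442403, 0.5239507734076767), 0.9844166616353478)
[[ 97  97  95  94  92  91  88 100 108]
 [118 102 104 104 103 103 104 100  97]
 [125 119 104 105 104 106 105 105 111]
 [140 123 119 117 118 113 113 108 138]
 [142 123 123 123 128 128 114 120 171]
 [144 122  91 104 108 111  92 110 165]
 [149 109 132 136 102  94  91 105 185]
 [157 128 157 153 144 110  93  80 186]
 [177 162 176 184 162  76  88  88 192]
 [145 175 172 210 214 188 198 175 214]]
[[ 99  98  97  95  93  91  89  88 113]
 [123 103 106 105 105 105 105 103  92]
 [139 123 105 107 107 108 105 105 100]
 [141 124 122 117 119 115 112 110 118]
 [143 125 127 127 129 128 128 126 141]
 [143 124 126 126 126 124 124 124 161]
 [160 123 127 126 126 126 125 123 170]
 [157 123 131 131 129 129 131 126 190]
 [186 141 135 127 119 121 120 119 207]
 [146 179 180 214 221 198 204 186 210]]
```

```bash
python3 - <<'E'
from h import *
for n,e in(("side","endS"),("top","endT")):
    d=cv2.absdiff(cv2.imread(f"pics/{n}0.png"),cv2.imread(f"pics/{e}.png")).max(2);m=cv2.morphologyEx((d>45).astype(np.uint8),2,np.ones((2,2)))
    k,_,st,_=cv2.connectedComponentsWithStats(m);print(n,[x.tolist() for x in st[1:] if x[4]>6])
    w=(228,270,243,270) if n=="side" else (170,197,342,415);print("wrench max diff",d[w[0]:w[1],w[2]:w[3]].max())
E
```

```text
side [[319, 0, 71, 154, 4642], [388, 0, 42, 65, 1304], [444, 0, 6, 15, 48], [450, 0, 18, 69, 389], [463, 0, 24, 68, 386], [476, 0, 35, 98, 1328], [418, 65, 15, 21, 220], [385, 69, 9, 12, 80], [491, 91, 4, 5, 13], [380, 92, 3, 12, 29], [431, 107, 9, 24, 76], [507, 114, 17, 51, 397], [496, 116, 14, 47, 293], [296, 123, 26, 19, 219], [605, 131, 7, 7, 21], [288, 143, 12, 10, 60], [525, 142, 11, 5, 35], [303, 146, 12, 27, 149], [319, 150, 3, 4, 9], [326, 152, 44, 37, 295], [444, 153, 21, 59, 283], [321, 169, 9, 14, 69], [524, 175, 2, 4, 8], [587, 174, 8, 6, 27], [488, 176, 12, 25, 153], [371, 178, 2, 8, 16], [484, 178, 3, 6, 12], [386, 184, 12, 15, 49], [486, 186, 2, 4, 8], [535, 196, 9, 4, 25], [356, 203, 22, 22, 90], [499, 205, 14, 12, 83], [472, 212, 30, 12, 212], [438, 215, 4, 3, 8], [415, 217, 21, 9, 65], [425, 241, 44, 23, 258], [417, 258, 10, 7, 36]]
wrench max diff 6
top [[298, 208, 8, 20, 90], [312, 208, 6, 7, 23], [309, 215, 3, 3, 8], [293, 216, 3, 3, 9], [296, 221, 3, 4, 11], [306, 225, 8, 8, 42], [299, 239, 341, 136, 11767], [561, 248, 21, 24, 272], [584, 273, 56, 24, 710], [5
[... 629 characters left out ...]
, [235, 390, 29, 47, 647], [364, 390, 5, 4, 12], [352, 393, 8, 4, 20], [343, 396, 5, 4, 13], [303, 398, 18, 8, 67], [543, 403, 51, 25, 216], [264, 411, 10, 6, 26], [404, 411, 5, 3, 13], [411, 411, 3, 4, 8], [391, 413, 5, 6, 22], [406, 415, 4, 4, 10], [414, 416, 4, 4, 10], [372, 418, 17, 7, 59], [395, 418, 6, 3, 14], [321, 421, 75, 15, 385], [269, 422, 4, 2, 8], [368, 423, 3, 6, 14], [538, 427, 4, 2, 8], [379, 429, 5, 3, 10], [394, 428, 3, 3, 7], [397, 429, 30, 6, 99], [635, 430, 5, 10, 33], [319, 435, 11, 4, 30], [331, 435, 14, 3, 37], [346, 435, 4, 3, 10], [364, 437, 5, 7, 28], [249, 438, 27, 42, 472], [323, 441, 11, 12, 95], [612, 461, 28, 19, 223], [446, 476, 4, 4, 12]]
wrench max diff 19
```

The wrench hasn't moved. Changes show only inside the tin and from the arm and its shadow, with nothing near the tin, so no nut was spilled.

```bash
python3 -c "
from station import ticket
print(ticket.sign_off())"
```

```text
the job is handed in; nothing more can be done
None
```

The job is handed in at about 19 s: the nuts are in the upright tin and the empty cup is fully home in its pocket. I could make out only 7–8 nuts in the tin, but none remain in the cup and none were seen on the bench. The tub, bottle, wrench and screwdriver did not move.

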